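# Separator pad in, next layer of tins held ready over the food carton

### The arm

A 6-joint arm with a two-finger parallel gripper is mounted at the origin on the work surface. World frame = base frame: x ahead of the robot, y to its left, z up, the work surface at z = 0. Lengths are in mm, angles in degrees, forces in N, time in s.
With the tool pointing down it reaches from about 350 to 850 mm from the base axis. Payload 8.1 kg.
Tool frame: the origin (TCP) lies between the finger pads; the fingertips stand 22 mm ahead of it and the grasp point (between the pads) lies 3 mm ahead of it; z points along the fingers, y is the line along which they close (so a half turn about z gives the same grasp; the last joint's range is limited). The gripper opens to 85 mm and grips with 20 to 120 N. Pads are 22 mm wide; open, the fingers measure 114 mm over their backs; the gripper's body (76 mm by 85 mm) begins 54 mm behind the grasp point. The pads swing forward as they close: fully open they stand 13 mm farther back than shut.
Start: joints at [64.664, 7.471, 85.268, -0, 87.261, -4.893], TCP at [209.545, 562.224, 253.292] pointing down, gripper open.
Joint ranges: [-169.43, 169.43], [-51.17, 129.36], [1.28, 143.12], [-76.62, 256.62], [0, 156.53], [-152.29, 152.29]. Speed limits (degrees/s): [136.94, 136.94, 159.86, 180, 180, 180].

### API

Orientations are given as [roll, pitch, yaw] about the fixed x, y, z axes, in that order (R = Rz(yaw) Ry(pitch) Rx(roll)).
In Python, from bench import r, vision gives the robot as it stands.
- The arm moves only by the tool step_arm, never from a script. Its argument "targets" is a list that holds one entry, the list of rows, each a list of 6 numbers: the shift along the world's x, y, z in mm, then the turn, a rotation vector about the world's x, y, z in rad. In form: [[[x, y, z, rx, ry, rz], ...]]. A call has 1 to 12 rows; each row is the pose to reach, as a shift and turn from the pose commanded when the call began; what a row does not reach only later rows make up. A row lasts 1/12 s, in which the tool goes at most 41.7 mm and 7.16 degrees, less where a joint would pass 70% of its speed; a pose out of reach is approached as far as the arm can. A call with a gripper value outside its range is refused whole. "fingers" is the gripper's target within -1 to 1 (shut at 1, half-way at 0, fully open at -1), set as the call begins (left out, the last holds). The fingers move at their own pace and stop on an object; "newtons" is the grip in N (left out, the last holds). Time passes only in rows, so rows that repeat a pose let the fingers close. It gives the time, the measured TCP pose, the force, the opening and the grip force at its end, in the units of the state.
- r.sense(): the state, without advancing time (a new reading comes with each control period).
- vision.snapshot(name): name is "scene" or "top" or "wrist"; returns a dict with "img" (480x640x3 uint8, blue, green, red), "mtx" (3x3 intrinsics, pixels), "eye" and "attitude" of the camera in the world. Camera axes: x right, y up, looking along -z (the intrinsics and any distortion apply to the point x, -y, -z); pixel columns grow to the right and rows downward; lengths in mm; the calibration is good to about 2 mm. A picture is of the moment at which its call begins. There is no depth.
- r.hand_in(): hands the job in; it is judged then, once.
The state is a dict: "time": time; "joint_pos": joint angles; "qd": joint speeds; "joint_efforts": joint torques, N m; "tool_pos": TCP position; "tcp_rot": TCP orientation; "ft_force": force on the tool from outside, world axes, zero at the start; "wrist_torque": the same for the moment, N m; "finger_gap": finger opening in mm; "grip_force": force on a finger pad.
Only numpy, scipy, OpenCV 4.12 (cv2) and the standard library are available. Lean on these libraries where they do the work, as an engineer would, in place of code of your own. Each camera call takes 0.05 s, during which the arm holds its last target. There are 200 camera calls.

### The job

Take the top separator pad from its pile and lay it, without dropping it from a height, flat on the tins inside the carton, squared to the carton, and let it go. Then lift the four-tin carrier by its handle, carry it level over the tops of the water bottles, and stop with it centred over the carton, squared to it (long sides along long sides) and about two centimetres above the pad, so that a packer can slip the delivery note in. Finish while holding it still there: do not put it down, never let it touch the pad or the carton, and leave the bottles and other things where they stand.

Things in the scene. Friction and masses are not known exactly. Their poses are not given: they have to be found in the camera images.
- carton: shallow open cardboard carton in mid-table, fixed: outside 134 (own x) by 154 mm (own y), walls 4 thick, 68 high; opening 126 by 146. It holds the lower layer: six standing pale-labelled tins, flat tops 62 mm above the table. Origin: centre of its underside, on the table; z up
- pad: separator pad: stiff board 110 (own x) by 130 mm (own y), 8 thick, 60 g, loose on a 24 mm pile of equal fixed boards, holes in line. Two through hand holes, each 46 along x, 35 along y, centred 32.5 mm either side of the middle along y; pinch the solid 30 mm web between them along y. Origin: centre of its underside; z up. On the tins its top is 70 mm above the table
- carrier: upper layer: cardboard tray 110 (own x) by 130 mm (own y) with four tins, one rigid piece, 0.3-0.6 kg, loose on the table; tin tops at 59 mm. An upright handle board, 10 mm thick, runs 100 mm along x through its middle; its grip bar spans 86 to 112 mm above the underside, a window beneath. Pinch the bar along y from above. Origin: centre of the underside; z up
- bottle1: a whitish translucent plastic water bottle with a narrow neck and white cap, 52 mm diameter, 150 mm tall, standing between the middle of the table and its left side (nearer one); an obstacle, leave it standing. Origin at the centre of its underside, z up
- bottle2: a whitish translucent plastic water bottle with a narrow neck and white cap, 52 mm diameter, 150 mm tall, standing between the middle of the table and its left side (farther one); an obstacle, leave it standing. Origin at the centre of its underside, z up
- bottle3: a whitish translucent plastic water bottle with a narrow neck and white cap, 52 mm diameter, 150 mm tall, standing between the middle of the table and its right side (nearer one); an obstacle, leave it standing. Origin at the centre of its underside, z up
- bottle4: a whitish translucent plastic water bottle with a narrow neck and white cap, 52 mm diameter, 150 mm tall, standing between the middle of the table and its right side (farther one); an obstacle, leave it standing. Origin at the centre of its underside, z up
- tape: an empty brown card tape core lying flat, 90 mm diameter, 48 mm high, on the far left; a bystander. Origin at the centre of its underside
- jar: a glass jar with a steel cap, 68 mm diameter, 90 mm tall, on the far right; a bystander. Origin at the centre of its underside
- marker: a black marker pen lying across, beyond the carton, 135 mm long along own x, 17 mm thick; a bystander. Origin at the middle of its underside
Things that resemble listed ones, but are neither listed nor needed, are in the scene too. There is more than one size of the pad; the job needs the middle-sized.

How it is judged (in metres and radians):
On the way, in this order (a step that is already met when the one before it is completed fails the run):
1. the separator pad lies flat on the tins inside the carton and is let go (horizontal distance between pad and carton below 0.013 m and z of pad in the frame of carton between 0.057 and 0.066 m and angle between pad's own z axis and vertical below 0.05 rad and angle between the x axis of pad and the x axis of carton, either way round below 0.2 rad and contact force between the fingers and pad below 0.2 N), for 0.3 s.
2. the carrier is lifted above the tops of the bottles (underside more than 150 mm above the table) (height (world z) of carrier above 0.15 m), for 0.1 s.
At the end, for the whole second after the job is handed in: Pad flat on the tins in the carton, released (within 13 mm, 0.2 rad). Carrier held in the fingers and still: centre within 8 mm of the carton's, squared within 0.1 rad, level within 0.07 rad, underside 7 to 35 mm above the pad's top, touching neither pad nor carton (all of step 1 and horizontal distance between carrier and carton below 0.008 m and angle between the x axis of carrier and the x axis of carton, either way round below 0.1 rad and angle between carrier's own z axis and vertical below 0.07 rad and z of carrier in the frame of carton between 0.077 and 0.105 m and linear speed of carrier below 0.02 m/s and contact force between the fingers and carrier above 1 N and contact force between carrier and pad below 0.1 N and contact force between carrier and carton below 0.1 N); the arm keeps its last pose, push and grip.
It fails at once if a bystander (bottle, tape core, jar or marker) is pushed more than 30 mm away, or a bottle or the jar is tipped (distance of any of bottle1, bottle2, bottle3, bottle4, tape, jar, marker from where it was at the start of the episode above 0.03 m or angle between any of bottle1, bottle2, bottle3, bottle4, jar's own z axis and vertical above 0.35 rad).
It fails at once if the carrier touches the pad or the carton (contact force between carrier and pad above 0.5 N or contact force between carrier and carton above 0.5 N).
It fails at once if the carrier is tipped by more than 0.5 rad (angle between carrier's own z axis and vertical above 0.5 rad).
It fails at once if the pad is dropped from a height (falls freely faster than 0.7 m/s) (linear speed of pad above 0.7 m/s and contact force between the fingers and pad below 0.1 N).
It also fails if it takes over 70 s, if anything falls off the work surface, if the arm or the gripper's body presses on something with over 40 N, if the wrist force passes 120 N, or if a joint passes its speed limit or range.

## Working session

There is one attempt and no reset: what is moved stays moved. The work goes in short steps, Python scripts to look and compute and a tool call to move; the robot and the scene stay as the last step left them, time stands still between calls to the robot, and variables do not carry over. Pictures are saved under pics/ and viewed, at most 10 in all, crops included, and the job is handed in when it is done.

Besides the shell and the picture viewer there is one more tool, called after "Emit:" in YAML: its name, and indented under it one key for each argument. step_arm: Moves the arm, as the interface text tells. Its arguments: {"type":"object","properties":{"targets":{"type":"array"},"fingers":{"type":"number"},"newtons":{"type":"number"}},"required":["targets"]}

```bash
mkdir -p pics; ls; cat > h.py <<'E'
import numpy as np, cv2
from bench import r, vision
def snap(n):
    s=vision.snapshot(n); return s
def save(s,p): cv2.imwrite(p,s["img"])
E
python3 - <<'E'
from h import *
for n in ("top","scene"):
    s=snap(n); save(s,f"pics/{n}0.png"); np.save(f"{n}_cal.npy",s,allow_pickle=True)
    print(n,s["mtx"],s["eye"],s["attitude"],s.keys())
print(r.sense())
E
```

```text
pics
top [[473.8974263    0.         318.81819782]
 [  0.         473.8974263  228.90885202]
 [  0.           0.           1.        ]] [ 398.89227879  -30.45847125 1233.87209192] [  4.48238431   1.39776339 -90.85848866] dict_keys(['img', 'mtx', 'eye', 'attitude'])
scene [[598.01693633   0.         329.64997734]
 [  0.         598.01693633 243.39372451]
 [  0.           0.           1.        ]] [1425.75429903  455.92008595  945.54049035] [ 49.80254862  -0.20817908 116.63253346] dict_keys(['img', 'mtx', 'eye', 'attitude'])
{'time': 0.1, 'joint_pos': array([ 6.46634778e+01,  7.51239899e+00,  8.53231060e+01, -1.03965470e-03,
        8.72633795e+01, -4.89386764e+00]), 'qd': array([ 0.06655006, -0.07595732, -0.20711444, -0.09620583,  0.02883018,
        0.05099906]), 'joint_efforts': array([ 1.40583856e-03, -5.70956540e+01, -5.01939762e+01, -1.53889955e-04,
        8.16266838e-03,  5.82913344e-05]), 'tool_pos': array([209.35266877, 561.7893761 , 252.3318152 ]), 'tcp_rot': array([-1.79901387e+02, -7.40126140e-03,  1.59557390e+02]), 'ft_force': array([ 0.34239958,  0.22087069, -0.13950727]), 'wrist_torque': array([-0.02203115, -0.01314544,  0.03184159]), 'grip_force': 0.0, 'finger_gap': 85.54239744215494}
```

View pics/top0.png

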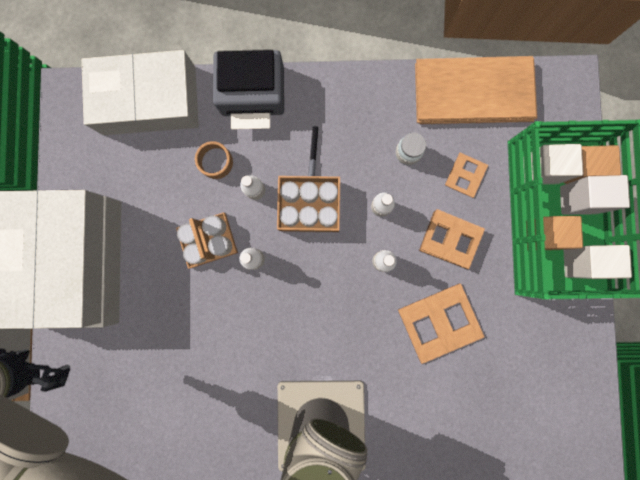

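View pics/scene0.png

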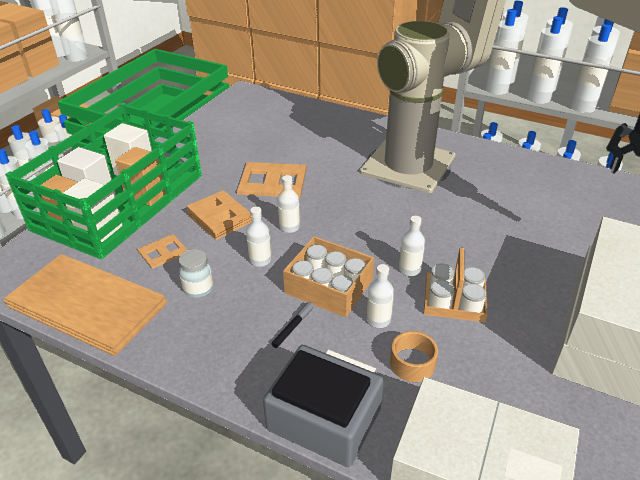

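Possible pads in the top view: small at (467,175), middle on a pile at (453,239), large at (441,323). I choose (453,239). Carton is at (308,204) and the carrier at (206,240). I'll check these in one close composite.

```bash
python3 - <<'E'
from h import *
t=cv2.imread("pics/top0.png"); s=cv2.imread("pics/scene0.png")
def crop(im,x,y,w=100,h=75): return cv2.resize(im[y:y+h,x:x+w],(400,300),interpolation=cv2.INTER_CUBIC)
a=np.hstack([crop(t,403,202),crop(t,260,167)]); b=np.hstack([crop(t,160,203),crop(s,170,176)])
o=np.vstack([a,b]); 
cv2.imwrite("pics/comp.png",o)
E
```

```text
(no output)
```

View pics/comp.png

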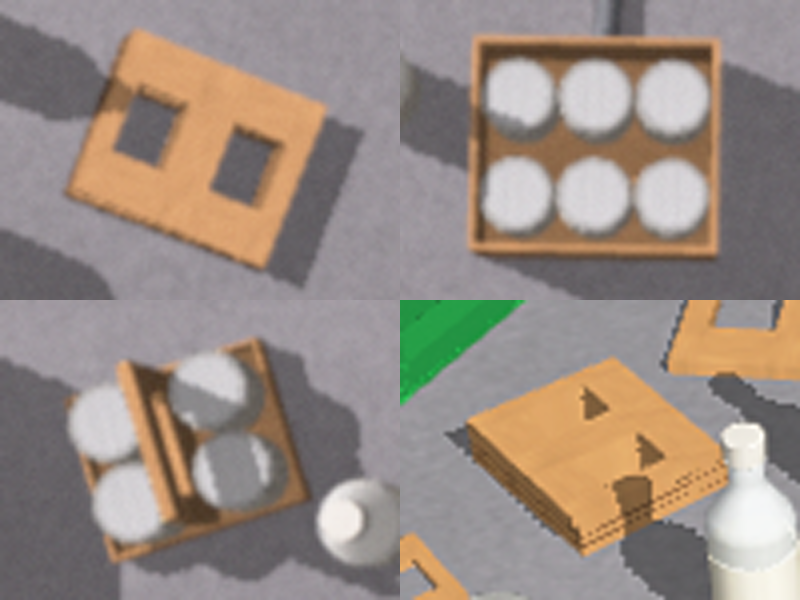

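The crop confirms the middle pad, with two square holes and the pile's seams visible. Its composite corners are (135,30), (326,108), (265,266) and (68,190). The carton and carrier corners can be read too, so I'll fit poses.

```bash
cat >> h.py <<'E'
from scipy.spatial.transform import Rotation as R
from scipy.optimize import least_squares
def proj(s,P):
    Rc=R.from_euler("xyz",s["attitude"],degrees=True).as_matrix()
    c=(np.asarray(P,float)-s["eye"])@Rc; c=c*[1,-1,-1]
    q=c@s["mtx"].T; return q[:,:2]/q[:,2:]
def rect(p,hx,hy,z,cx=0,cy=0):
    c,si=np.cos(p[2]),np.sin(p[2]); L=np.array([[hx,hy],[hx,-hy],[-hx,-hy],[-hx,hy]])+[cx,cy]
    return np.c_[L@np.array([[c,si],[-si,c]])+p[:2],np.full(4,z)]
def ray(s,uv,z):
    Rc=R.from_euler("xyz",s["attitude"],degrees=True).as_matrix()
    d=np.linalg.inv(s["mtx"])@np.array([uv[0],uv[1],1.]); d=Rc@(d*[1,-1,-1])
    e=np.asarray(s["eye"],float); return e+d*(z-e[2])/d[2]
def fit(s,hx,hy,z,uv,p0): # uv in order: +x+y, +x-y, -x-y, -x+y
    f=least_squares(lambda p:(proj(s,rect([p[0],p[1],p[2]/100],hx,hy,z))-uv).ravel(),[p0[0],p0[1],p0[2]*100])
    p=f.x.copy(); p[2]/=100; return p,np.abs(f.fun).max()
E
python3 - <<'E'
from h import *
s=np.load("top_cal.npy",allow_pickle=True).item()
o=lambda a,x,y,u,v:np.array(a)/4.-[u/4,v/4]+[x,y]-.375
# image up=+x, left=+y
pad=o([[135,30],[326,108],[265,266],[68,190]],403,202,0,0)
car=o([[472,36],[720,40],[718,255],[469,252]],260,167,400,0)
tray=o([[68,400],[258,340],[308,497],[112,562]],160,203,0,300)
for n,hx,hy,z,uv in (("pad",55,65,32,pad),("carton",67,77,68,car),("tray",55,65,15,tray)):
    c=ray(s,uv.mean(0),z); p,e=fit(s,hx,hy,z,uv,[c[0],c[1],0]); print(n,p[:2],np.degrees(p[2]),e)
for n,uv in (("b1",(250,258)),("b2",(250,187)),("b3",(384,262)),("b4",(383,204))): print(n,ray(s,uv,100)[:2])
print("handle",ray(s,o([128,366],160,203,0,300),112),ray(s,o([192,524],160,203,0,300),112))
print(ray(s,(412,149),90),ray(s,(213,160),48))
E
```

```text
pad [ 463.19665799 -338.79319377] -23.246829743837264 0.6105293315779363
carton [555.76720197  21.83284307] -1.6664758688317327 0.3387970238162268
tray [471.04650539 290.0446863 ] 16.87296693378215 0.6951536516669137
b1 [421.04102301 161.9521478 ]
b2 [593.00954257 161.33457176]
b3 [ 406.6100615  -158.07887751]
b4 [ 545.628086   -159.25640383]
handle [515.91360596 299.90626936 112.        ] [420.88018991 261.03354925 112.        ]
[ 680.89879434 -234.45174122   90.        ] [673.37817496 264.72467895  48.        ]
```

Emit:
step_arm:
  targets:
    - [[20, -40, 40, 0, 0, 0], [40, -75, 47, 0, 0, 0], [60, -110, 47, 0, 0, 0], [80, -145, 47, 0, 0, 0], [100, -180, 47, 0, 0, 0], [120, -215, 47, 0, 0, 0], [140, -250, 47, 0, 0, 0], [160, -285, 47, 0, 0, 0], [180, -320, 47, 0, 0, 0], [200, -355, 47, 0, 0, 0], [210, -392, 47, 0, 0, 0], [213, -432, 47, 0, 0, 0]]
  fingers: -1

```text
time: 1.1
tool_pos: [423.3, 128.1, 299.8]
tcp_rot: [-180.0, -0.0, 159.5]
ft_force: [0.8, -0.7, -0.2]
finger_gap: 85.3
grip_force: 0.0
```

Emit:
step_arm:
  targets:
    - [[3, -40, 0, 0, 0, 0], [6, -80, 0, 0, 0, 0], [9, -120, 0, 0, 0, -0.02], [12, -160, 0, 0, 0, -0.049], [15, -200, 0, 0, 0, -0.049], [18, -240, 0, 0, 0, -0.049], [22, -280, 0, 0, 0, -0.049], [26, -320, 0, 0, 0, -0.049], [30, -360, 0, 0, 0, -0.049], [34, -400, 0, 0, 0, -0.049], [38, -440, -10, 0, 0, -0.049], [41, -469, -30, 0, 0, -0.049]]

```text
time: 2.1
tool_pos: [464.0, -342.9, 272.3]
tcp_rot: [-179.9, 0.3, 156.7]
ft_force: [1.0, -0.0, 0.6]
finger_gap: 85.5
grip_force: 0.0
```

Emit:
step_arm:
  targets:
    - [[0, 0, -20, 0, 0, 0], [0, 0, -20, 0, 0, 0], [0, 0, -20, 0, 0, 0], [0, 0, -20, 0, 0, 0]]

```text
time: 2.43
tool_pos: [463.8, -338.2, 251.2]
tcp_rot: [180.0, 0.0, 156.8]
ft_force: [0.5, -0.5, 0.6]
finger_gap: 85.3
grip_force: 0.0
```

```bash
python3 - <<'E'
from h import *
s=snap("wrist"); save(s,"pics/w1.png"); np.save("w1.npy",s,allow_pickle=True)
st=r.sense(); print(st["tool_pos"],st["tcp_rot"],st["joint_pos"],s["eye"],s["attitude"])
print(proj(s,rect([463.2,-338.8,np.radians(-23.25)],55,65,32)))
E
```

```text
[ 464.18322734 -338.27501158  252.015036  ] [-1.79973242e+02  1.09300447e-01  1.56811473e+02] [-4.12020576e+01  3.44684486e+00  8.96824533e+01  8.36735027e-03
  8.67584843e+01 -1.08013970e+02] [ 395.58824492 -308.16620843  371.85340097] [-1.70671755e+01 -6.43506624e-02  6.68359742e+01]
[[395.00287509 265.04487249]
 [246.67820253 264.89571907]
 [239.4104711  135.80342664]
 [402.22282437 136.04399654]]
```

View pics/w1.png

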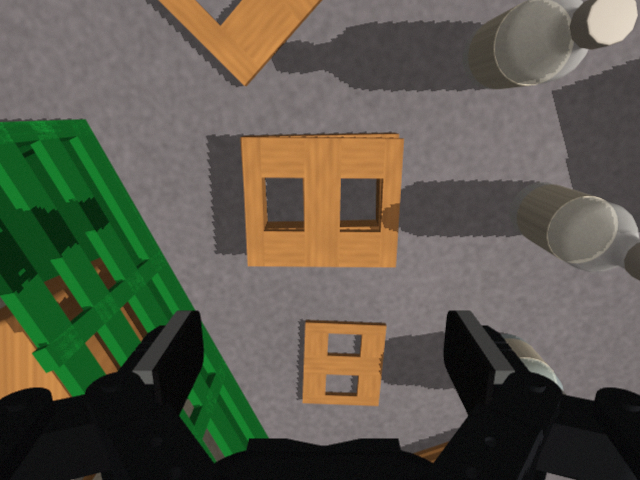

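The wrist view shows the middle pad with corners at about (397,267), (248,267), (243,138) and (403,139), 2–3 px from the prediction. Its holes are at (284,205) and (361,205).

```bash
python3 - <<'E'
from h import *
s=np.load("w1.npy",allow_pickle=True).item()
p,e=fit(s,55,65,32,np.array([[397,267],[248,267],[243,138],[403,139]]),[463,-339,-.4]); print(p,np.degrees(p[2]),e)
for cy in(32.5,-32.5): print(proj(s,rect(p,23,17.5,32,0,cy)).round(0).tolist())
E
```

```text
[ 4.65658228e+02 -3.38102475e+02 -4.08232363e-01] -23.389991482955526 1.2731910249516432
[[381.0, 232.0], [340.0, 232.0], [341.0, 178.0], [384.0, 179.0]]
[[305.0, 232.0], [264.0, 232.0], [262.0, 178.0], [305.0, 178.0]]
```

Emit:
step_arm:
  targets:
    - [[2, 0.6, -30, 0, 0, 0], [2, 0.6, -60, 0, 0, 0], [2, 0.6, -90, 0, 0, 0], [2, 0.6, -120, 0, 0, 0], [2, 0.6, -140, 0, 0, 0], [2, 0.6, -150, 0, 0, 0], [2, 0.6, -150, 0, 0, 0], [2, 0.6, -150, 0, 0, 0]]
  fingers: -0.18
  newtons: 30

```text
time: 3.15
tool_pos: [466.4, -338.2, 101.9]
tcp_rot: [-180.0, 0.1, 156.8]
ft_force: [-0.1, -0.4, 0.5]
finger_gap: 50.3
grip_force: 0.0
```

```bash
python3 - <<'E'
from h import *
s=snap("wrist"); np.save("w2.npy",s,allow_pickle=True)
st=r.sense(); print(st["tool_pos"],st["tcp_rot"],st["finger_gap"])
sc=snap("scene")
print(proj(s,rect([465.6,-338.2,-.408],55,65,32)))
a=s["img"]; b=sc["img"][120:270,150:350]; b=cv2.resize(b,(640,480),interpolation=cv2.INTER_CUBIC)
cv2.imwrite("pics/w2.png",cv2.resize(np.hstack([a,b]),(800,300),interpolation=cv2.INTER_AREA))
E
```

```text
[ 466.87603909 -338.79700814  102.77051883] [-179.94151764    0.18397047  156.78556128] 50.23443837909741
[[442.77353292 364.37246088]
 [198.16254587 363.6319215 ]
 [177.47989805 153.28703639]
 [464.36047363 154.39137261]]
```

View pics/w2.png

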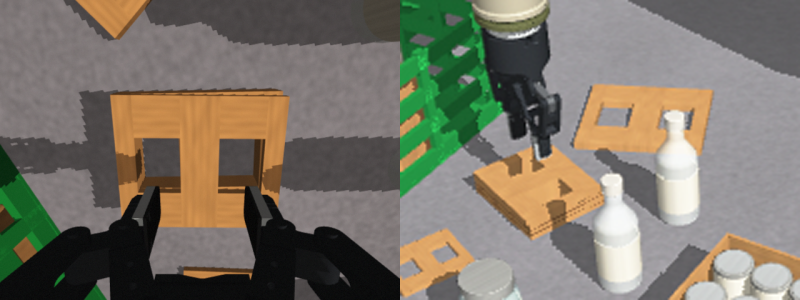

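The pad is where the fit put it, and the 50 mm gap straddles the web. I'm descending now.

Emit:
step_arm:
  targets:
    - [[0, 0, -20, 0, 0, 0], [0, 0, -38, 0, 0, 0], [0, 0, -50, 0, 0, 0], [0, 0, -56, 0, 0, 0], [0, 0, -56, 0, 0, 0], [0, 0, -56, 0, 0, 0]]

```text
time: 3.75
tool_pos: [465.9, -338.5, 45.0]
tcp_rot: [-180.0, 0.0, 156.7]
ft_force: [0.1, 0.1, 1.2]
finger_gap: 50.0
grip_force: 0.0
```

Emit:
step_arm:
  targets:
    - [[0, 0, 0, 0, 0, 0], [0, 0, 0, 0, 0, 0], [0, 0, 0, 0, 0, 0], [0, 0, 0, 0, 0, 0], [0, 0, 0, 0, 0, 0], [0, 0, 0, 0, 0, 0]]
  fingers: 0.5
  newtons: 30

```text
time: 4.25
tool_pos: [466.4, -339.0, 45.9]
tcp_rot: [-180.0, 0.1, 156.7]
ft_force: [0.3, 0.8, 5.9]
finger_gap: 28.9
grip_force: 30.7
```

Emit:
step_arm:
  targets:
    - [[0, 0, 4, 0, 0, 0], [0, 0, 10, 0, 0, 0], [0, 0, 20, 0, 0, 0], [0, 0, 35, 0, 0, 0], [0, 0, 55, 0, 0, 0], [0, 0, 75, 0, 0, 0], [0, 0, 95, 0, 0, 0], [0, 0, 105, 0, 0, 0], [0, 0, 105, 0, 0, 0], [0, 0, 105, 0, 0, 0]]

```text
time: 5.08
tool_pos: [465.8, -338.4, 149.8]
tcp_rot: [-180.0, 0.1, 156.8]
ft_force: [-0.6, 0.3, -1.4]
finger_gap: 29.1
grip_force: 29.9
```

```bash
python3 - <<'E'
from h import *
s=snap("wrist"); np.save("w3.npy",s,allow_pickle=True)
st=r.sense(); print(st["tool_pos"],st["tcp_rot"],st["finger_gap"],st["grip_force"],st["ft_force"],st["wrist_torque"])
sc=snap("scene"); np.save("sc3.npy",sc,allow_pickle=True)
a=s["img"]; b=sc["img"][100:250,150:350]; b=cv2.resize(b,(640,480),interpolation=cv2.INTER_CUBIC)
cv2.imwrite("pics/w3.png",cv2.resize(np.hstack([a,b]),(800,300),interpolation=cv2.INTER_AREA))
for dz in (131,136,141): print(dz,proj(s,rect([465.5,-338.2,-.408],55,65,dz)).round(0).tolist())
E
```

```text
[ 465.21220307 -337.89073748  148.52611757] [ 1.79985076e+02 -4.39675437e-02  1.56747037e+02] 29.330937900993465 29.927225410938263 [-0.29692634  0.08838815 -1.19289389] [ 0.04253763  0.01813826 -0.00173231]
131 [[478.0, 438.0], [164.0, 437.0], [127.0, 170.0], [515.0, 171.0]]
136 [[482.0, 447.0], [159.0, 446.0], [120.0, 172.0], [522.0, 173.0]]
141 [[487.0, 457.0], [154.0, 456.0], [113.0, 174.0], [529.0, 175.0]]
```

View pics/w3.png

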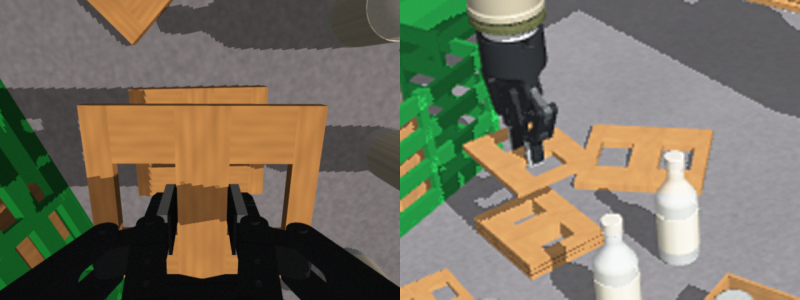

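The pad hangs level in the fingers, with its far corners at (125,170) and (523,170) in the wrist view. Next I'll check the carton and carrier poses with overlays.

```bash
python3 - <<'E'
from h import *
T=np.load("top_cal.npy",allow_pickle=True).item(); S=np.load("scene_cal.npy",allow_pickle=True).item()
def crop(s,x,y,polys,w=100,h=75):
    k=4; im=cv2.resize(s["img"][y:y+h,x:x+w],(w*k,h*k),interpolation=cv2.INTER_CUBIC)
    for P,c in polys:
        q=((proj(s,P)-[x,y]+.5)*k-.5); cv2.polylines(im,[np.round(q*16).astype(np.int32)],True,c,1,cv2.LINE_AA,4)
    return im
c=[555.8,21.8,np.radians(-1.67)]; k=[470,286,np.radians(18)]
pc=[(rect(c,67,77,68),(255,0,0)),(rect(c,67,77,0),(0,255,0))]
pk=[(rect(k,50,5,112),(255,0,0)),(rect(k,55,65,0),(0,255,0))]
o=np.vstack([np.hstack([crop(T,260,167,pc),crop(S,280,230,pc,100,75)]),np.hstack([crop(T,160,203,pk),crop(S,405,245,pk)])])
cv2.imwrite("pics/ov.png",o)
E
```

```text
(no output)
```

View pics/ov.png

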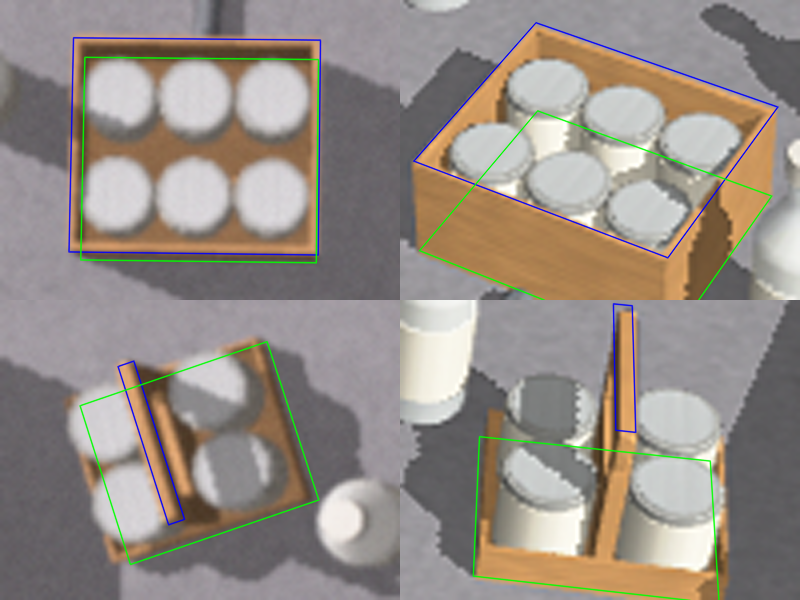

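Overlays fit the carton to under a pixel in both views, and the carrier to about 1 px. I'm carrying the pad high over the bottles to the carton.

Emit:
step_arm:
  targets:
    - [[0, 0, 20, 0, 0, 0], [0, 0, 45, 0, 0, 0], [0, 5, 70, 0, 0, 0], [5, 20, 80, 0, 0, 0.03], [12, 45, 80, 0, 0, 0.07], [20, 75, 80, 0, 0, 0.11], [28, 105, 80, 0, 0, 0.15], [36, 135, 80, 0, 0, 0.19], [44, 165, 80, 0, 0, 0.23], [52, 195, 80, 0, 0, 0.27], [60, 225, 80, 0, 0, 0.31], [68, 255, 80, 0, 0, 0.35]]

```text
time: 6.18
tool_pos: [532.9, -81.5, 227.4]
tcp_rot: [180.0, -0.2, 176.9]
ft_force: [0.7, -0.8, -0.4]
finger_gap: 29.1
grip_force: 29.9
```

Emit:
step_arm:
  targets:
    - [[8, 30, 0, 0, 0, 0.02], [14, 60, 0, 0, 0, 0.027], [18, 83, 0, 0, 0, 0.027], [20, 96, 0, 0, 0, 0.027], [22, 105, 0, 0, 0, 0.027], [22, 105, -15, 0, 0, 0.027], [22, 105, -35, 0, 0, 0.027], [22, 105, -60, 0, 0, 0.027], [22, 105, -80, 0, 0, 0.027], [22, 105, -90, 0, 0, 0.027], [22, 105, -90, 0, 0, 0.027], [22, 105, -90, 0, 0, 0.027]]

```text
time: 7.18
tool_pos: [555.2, 21.3, 139.0]
tcp_rot: [-180.0, -0.1, 178.3]
ft_force: [1.0, 0.2, -0.7]
finger_gap: 28.9
grip_force: 29.9
```

```bash
python3 - <<'E'
from h import *
s=snap("wrist"); np.save("w4.npy",s,allow_pickle=True)
st=r.sense(); print(st["tool_pos"],st["tcp_rot"],st["finger_gap"],st["grip_force"],st["ft_force"],st["wrist_torque"])
im=s["img"].copy(); sc=snap("scene"); np.save("sc4.npy",sc,allow_pickle=True)
c=[555.8,21.8,np.radians(-1.67)]; pz=62+139.3-82.3
def dr(im,s,P,col): cv2.polylines(im,[np.round(proj(s,P)*16).astype(np.int32)],True,col,1,cv2.LINE_AA,4)
def both(im,s):
    dr(im,s,rect(c,67,77,68),(255,0,0)); dr(im,s,rect(c,55,65,pz+8),(0,255,0)); dr(im,s,rect(c,55,65,pz),(0,255,255))
both(im,s); b=sc["img"].copy(); 
k=4; x,y,w,h=270,190,120,120
b=cv2.resize(b[y:y+h,x:x+w],(480,480),interpolation=cv2.INTER_CUBIC)
for P,col in ((rect(c,67,77,68),(255,0,0)),(rect(c,55,65,pz+8),(0,255,0)),(rect(c,55,65,pz),(0,255,255))):
    q=(proj(sc,P)-[x,y]+.5)*k-.5; cv2.polylines(b,[np.round(q*16).astype(np.int32)],True,col,1,cv2.LINE_AA,4)
a=cv2.resize(im,(427,320),interpolation=cv2.INTER_AREA)
o=np.zeros((480,800,3),np.uint8); o[:320,:400]=cv2.resize(im,(400,320),interpolation=cv2.INTER_AREA); o[:,400:]=b[:,40:440]
cv2.imwrite("pics/w4.png",o)
E
```

```text
[556.0886547   21.32564609 140.24476592] [-1.79991579e+02  5.27171793e-02  1.78314950e+02] 28.963316660754487 29.920851588249207 [ 0.20998109 -0.53862217  0.39070217] [-0.03336833  0.02211765 -0.0540008 ]
```

View pics/w4.png

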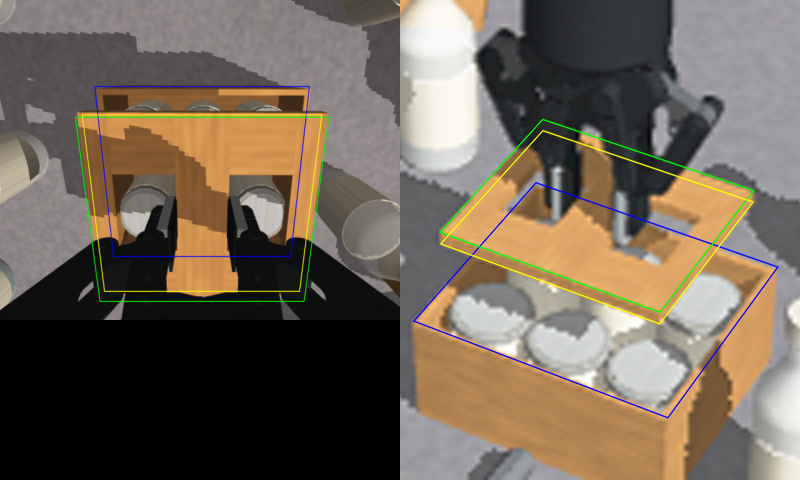

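Wrist and scene both show the pad centred and square over the carton, with overlay edges within about 2 mm. I'm lowering it.

Emit:
step_arm:
  targets:
    - [[0, 0, -12, 0, 0, 0], [0, 0, -26, 0, 0, 0], [0, 0, -38, 0, 0, 0], [0, 0, -47, 0, 0, 0], [0, 0, -51, 0, 0, 0], [0, 0, -53, 0, 0, 0], [0, 0, -55, 0, 0, 0], [0, 0, -55, 0, 0, 0]]

```text
time: 7.95
tool_pos: [555.7, 21.8, 84.4]
tcp_rot: [180.0, 0.0, 178.3]
ft_force: [-1.0, 0.1, -0.1]
finger_gap: 29.4
grip_force: 29.9
```

Emit:
step_arm:
  targets:
    - [[0, 0, -1, 0, 0, 0], [0, 0, -2, 0, 0, 0], [0, 0, -2, 0, 0, 0]]

```text
time: 8.2
tool_pos: [556.2, 21.8, 83.8]
tcp_rot: [-180.0, 0.1, 178.4]
ft_force: [-4.5, 0.9, 7.6]
finger_gap: 28.9
grip_force: 30.8
```

The 7.6 N reading shows contact, so I'm opening to 50 mm and backing out.

Emit:
step_arm:
  targets:
    - [[0, 0, 0, 0, 0, 0], [0, 0, 0, 0, 0, 0], [0, 0, 0, 0, 0, 0], [0, 0, 0, 0, 0, 0], [0, 0, 0, 0, 0, 0]]
  fingers: -0.16

```text
time: 8.62
tool_pos: [555.5, 21.8, 82.2]
tcp_rot: [-180.0, -0.0, 178.3]
ft_force: [0.0, -0.3, -1.5]
finger_gap: 49.5
grip_force: 0.0
```

Emit:
step_arm:
  targets:
    - [[0, 0, 8, 0, 0, 0], [0, 0, 20, 0, 0, 0], [0, 0, 40, 0, 0, 0], [0, 0, 70, 0, 0, 0], [0, 0, 100, 0, 0, 0], [0, 0, 130, 0, 0, 0], [0, 0, 160, 0, 0, 0], [0, 0, 185, 0, 0, 0], [0, 0, 195, 0, 0, 0], [0, 0, 195, 0, 0, 0]]

```text
time: 9.45
tool_pos: [557.3, 21.8, 282.1]
tcp_rot: [-180.0, 0.4, 178.4]
ft_force: [1.0, 0.9, 0.1]
finger_gap: 49.5
grip_force: 0.0
```

```bash
python3 - <<'E'
from h import *
st=r.sense(); print(st["tool_pos"],st["tcp_rot"],st["finger_gap"])
s=snap("wrist"); np.save("w5.npy",s,allow_pickle=True); sc=snap("scene"); np.save("sc5.npy",sc,allow_pickle=True)
c=[555.8,21.8,np.radians(-1.67)]
def crop(s,x,y,w,h,W,H):
    k=W/w; b=cv2.resize(s["img"][y:y+h,x:x+w],(W,H),interpolation=cv2.INTER_CUBIC)
    for P,col in ((rect(c,67,77,68),(255,0,0)),(rect(c,55,65,70),(0,255,0))):
        q=(proj(s,P)-[x,y]+.5)*k-.5; cv2.polylines(b,[np.round(q*16).astype(np.int32)],True,col,1,cv2.LINE_AA,4)
    return b
q=proj(s,rect(c,67,77,68)); print(q.round(1).tolist()); m=q.mean(0).astype(int)
x=max(0,min(640-266,m[0]-133)); y=max(0,min(480-200,m[1]-100)); print("crop",x,y)
cv2.imwrite("pics/w5.png",np.hstack([crop(s,x,y,266,200,400,300),crop(sc,280,230,100,75,400,300)]))
E
```

```text
[557.27604873  21.75243187 282.13162494] [-179.98820634    0.42400455  178.35467621] 49.49381986266519
[[410.3, 276.5], [233.8, 276.4], [222.8, 116.3], [421.5, 116.5]]
crop 189 96
```

View pics/w5.png

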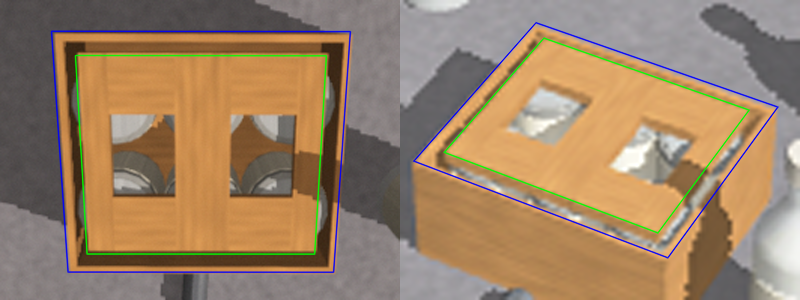

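The pad lies flat and square, with edges within about 2 mm of ideal in both views, and is released. Now to the carrier.

Emit:
step_arm:
  targets:
    - [[-10, 35, 0, 0, 0, 0.05], [-20, 70, 0, 0, 0, 0.1], [-31, 105, 0, 0, 0, 0.15], [-42, 140, 0, 0, 0, 0.2], [-53, 175, 0, 0, 0, 0.25], [-64, 205, 0, 0, 0, 0.3], [-75, 235, 0, 0, 0, 0.343], [-83, 255, 0, 0, 0, 0.343], [-85.5, 264, 0, 0, 0, 0.343], [-85.5, 264, 0, 0, 0, 0.343], [-85.5, 264, 0, 0, 0, 0.343], [-85.5, 264, 0, 0, 0, 0.343]]
  fingers: -1

```text
time: 10.55
tool_pos: [470.2, 284.6, 276.3]
tcp_rot: [-180.0, -0.1, -162.1]
ft_force: [0.1, -0.2, 1.0]
finger_gap: 85.4
grip_force: 0.0
```

```bash
python3 - <<'E'
from h import *
st=r.sense(); print(st["tool_pos"],st["tcp_rot"],st["finger_gap"])
s=snap("wrist"); np.save("w6.npy",s,allow_pickle=True)
k=[470,286,np.radians(18)]
b=cv2.resize(s["img"],(800,600),interpolation=cv2.INTER_CUBIC)
for P,col in ((rect(k,50,5,112),(255,0,0)),(rect(k,55,65,0),(0,255,0))):
    q=(proj(s,P)+.5)*1.25-.5; print(q.round(0).tolist()); cv2.polylines(b,[np.round(q*16).astype(np.int32)],True,col,1,cv2.LINE_AA,4)
cv2.imwrite("pics/w6.png",b)
E
```

```text
[470.23906406 284.5855986  276.28151972] [-1.79952697e+02 -8.85937407e-02 -1.62053456e+02] 85.35170760968747
[[414.0, 357.0], [397.0, 357.0], [397.0, 186.0], [415.0, 186.0]]
[[486.0, 307.0], [325.0, 307.0], [318.0, 166.0], [493.0, 166.0]]
```

View pics/w6.png

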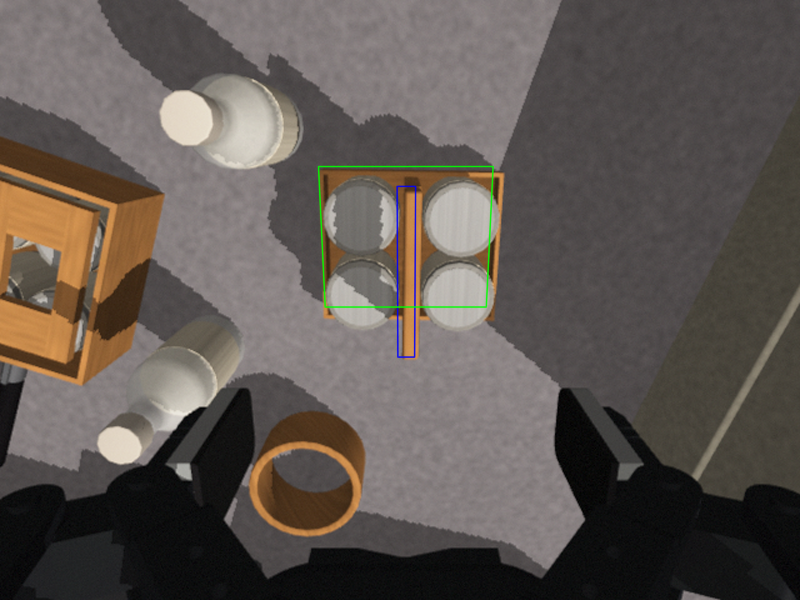

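The carrier sits 5–7 px right of my estimate: bar (403–422, 191) to (402–418, 358), tray rim (322,175), (504,174), (493,321), (325,319). I'll refit.

```bash
python3 - <<'E'
from h import *
s=np.load("w6.npy",allow_pickle=True).item()
o=lambda a:(np.array(a)+.5)/1.25-.5
bar=o([[418,358],[402.5,358],[403,191],[422,191]]); tr=o([[493,321],[325,319],[322,175],[504,174]])
def res(q,w=1):
    p=[q[0],q[1],q[2]/100]
    return np.r_[(proj(s,rect(p,50,5,112))-bar).ravel()*[1,1]*4,(proj(s,rect(p,55,65,q[3]))-tr).ravel()]
f=least_squares(res,[470,286,31,15]); q=f.x; print(q,np.degrees(q[2]/100)); print(f.fun.reshape(-1,2).round(1).tolist())
# edge-based refinement of bar outline
g=cv2.Canny(cv2.GaussianBlur(s["img"],(3,3),0),40,100); D=cv2.distanceTransform(255-g,cv2.DIST_L2,5)
def samp(P,n=40): return np.vstack([np.linspace(P[i],P[(i+1)%4],n) for i in range(4)])
from scipy.ndimage import map_coordinates as mc
def r2(v):
    p=[v[0],v[1],v[2]/100]; u=np.vstack([proj(s,samp(rect(p,50,5,112))),proj(s,samp(rect(p,55,65,v[3])))])
    return np.minimum(mc(D,[u[:,1],u[:,0]],order=1),6)
h=least_squares(r2,q,loss="soft_l1",diff_step=1e-3); print(h.x,np.degrees(h.x[2]/100),r2(q).mean(),r2(h.x).mean())
E
```

```text
Traceback (most recent call last):
ValueError: operands could not be broadcast together with shapes (8,) (2,)
```

```bash
python3 - <<'E'
from h import *
from scipy.ndimage import map_coordinates as mc
s=np.load("w6.npy",allow_pickle=True).item()
o=lambda a:(np.array(a)+.5)/1.25-.5
bar=o([[418,358],[402.5,358],[403,191],[422,191]]); tr=o([[493,321],[325,319],[322,175],[504,174]])
def res(q):
    p=[q[0],q[1],q[2]/100]
    return np.r_[(proj(s,rect(p,50,5,112))-bar).ravel(),(proj(s,rect(p,55,65,q[3]))-tr).ravel()]
f=least_squares(res,[470,286,31,15]); q=f.x; print(q,np.degrees(q[2]/100)); print(f.fun.reshape(-1,2).round(1).tolist())
g=cv2.Canny(cv2.GaussianBlur(s["img"],(3,3),0),40,100); D=cv2.distanceTransform(255-g,cv2.DIST_L2,5)
def samp(P,n=40): return np.vstack([np.linspace(P[i],P[(i+1)%4],n) for i in range(4)])
def r2(v):
    p=[v[0],v[1],v[2]/100]; u=np.vstack([proj(s,samp(rect(p,50,5,112))),proj(s,samp(rect(p,55,65,v[3])))])
    return np.minimum(mc(D,[u[:,1],u[:,0]],order=1),6)
h=least_squares(r2,q,loss="soft_l1",diff_step=1e-3); print(h.x,np.degrees(h.x[2]/100),r2(q).mean(),r2(h.x).mean())
E
```

```text
[471.59296274 290.23535296  30.40056642  23.19175678] 17.418241504605394
[[0.9, 2.4], [-0.1, 2.3], [0.9, 0.1], [0.4, 0.2], [0.8, -0.6], [-0.6, -0.3], [-2.6, -3.3], [-0.3, -1.0]]
[471.28500261 289.71370204  29.80515115  25.25385575] 17.077093688079533 1.0112703 0.88410443
```

Carrier at about (471.3, 290), yaw 17.1°, which agrees with the earlier top-view tray fit. I'm descending on the bar.

Emit:
step_arm:
  targets:
    - [[1.3, 4.2, -25, 0, 0, -0.015], [1.3, 4.2, -55, 0, 0, -0.015], [1.3, 4.2, -85, 0, 0, -0.015], [1.3, 4.2, -115, 0, 0, -0.015], [1.3, 4.2, -140, 0, 0, -0.015], [1.3, 4.2, -158, 0, 0, -0.015], [1.3, 4.2, -168, 0, 0, -0.015], [1.3, 4.2, -175, 0, 0, -0.015], [1.3, 4.2, -175, 0, 0, -0.015], [1.3, 4.2, -175, 0, 0, -0.015]]

```text
time: 11.43
tool_pos: [472.1, 289.9, 103.2]
tcp_rot: [180.0, 0.1, -162.9]
ft_force: [0.5, 0.5, 0.1]
finger_gap: 85.4
grip_force: 0.0
```

Emit:
step_arm:
  targets:
    - [[0, 0, 0, 0, 0, 0], [0, 0, 0, 0, 0, 0], [0, 0, 0, 0, 0, 0], [0, 0, 0, 0, 0, 0], [0, 0, 0, 0, 0, 0], [0, 0, 0, 0, 0, 0], [0, 0, 0, 0, 0, 0], [0, 0, 0, 0, 0, 0], [0, 0, 0, 0, 0, 0], [0, 0, 0, 0, 0, 0]]
  fingers: 1
  newtons: 80

```text
time: 12.27
tool_pos: [471.5, 289.8, 102.3]
tcp_rot: [-180.0, 0.0, -162.9]
ft_force: [0.8, -2.4, 0.5]
finger_gap: 8.9
grip_force: 79.1
```

Emit:
step_arm:
  targets:
    - [[0, 0, 4, 0, 0, 0], [0, 0, 12, 0, 0, 0], [0, 0, 26, 0, 0, 0], [0, 0, 46, 0, 0, 0], [0, 0, 70, 0, 0, 0], [0, 0, 95, 0, 0, 0], [0, 0, 120, 0, 0, 0], [0, 0, 145, 0, 0, 0], [0, 0, 168, 0, 0, 0], [0, 0, 186, 0, 0, 0], [0, 0, 197, 0, 0, 0], [0, 0, 200, 0, 0, 0]]

```text
time: 13.27
tool_pos: [471.9, 290.5, 305.0]
tcp_rot: [180.0, 0.2, -162.8]
ft_force: [-0.0, 0.1, -3.9]
finger_gap: 9.3
grip_force: 78.4
```

Emit:
step_arm:
  targets:
    - [[0, 0, 0, 0, 0, 0], [0, 0, 0, 0, 0, 0], [2, -6, 0, 0, 0, 0], [6, -18, 0, 0, 0, -0.03], [11, -36, 0, 0, 0, -0.06], [18, -56, 0, 0, 0, -0.1], [25, -78, 0, 0, 0, -0.14], [32, -100, 0, 0, 0, -0.18], [39, -123, 0, 0, 0, -0.21], [46, -146, 0, 0, 0, -0.24], [53, -169, 0, 0, 0, -0.27], [60, -192, 0, 0, 0, -0.3]]

```text
time: 14.27
tool_pos: [531.2, 95.6, 301.3]
tcp_rot: [-180.0, -0.1, 179.7]
ft_force: [0.9, -0.4, -3.8]
finger_gap: 9.0
grip_force: 78.3
```

Emit:
step_arm:
  targets:
    - [[7, -22, 0, 0, 0, -0.02], [13, -42, 0, 0, 0, -0.028], [18, -58, 0, 0, 0, -0.028], [22, -69, 0, 0, 0, -0.028], [24.5, -76.2, 0, 0, 0, -0.028], [24.5, -76.2, 0, 0, 0, -0.028], [24.5, -76.2, 0, 0, 0, -0.028], [24.5, -76.2, 0, 0, 0, -0.028]]

```text
time: 14.93
tool_pos: [555.6, 22.5, 302.1]
tcp_rot: [180.0, -0.0, 178.4]
ft_force: [-0.5, 0.8, -4.9]
finger_gap: 8.9
grip_force: 78.2
```

```bash
cat > m.py <<'E'
from h import *
from scipy.ndimage import map_coordinates as mc
st=r.sense(); print(st["tool_pos"],st["tcp_rot"],st["joint_pos"].round(1),st["finger_gap"],st["grip_force"],st["ft_force"],st["wrist_torque"])
z0=st["tool_pos"][2]-102.3
# edge fit of tray underside/ tray outline + tilt using scene and top views
Ds=[]
for n in("scene","top"):
    s=snap(n); np.save(f"last_{n}.npy",s,allow_pickle=True); cv2.imwrite(f"pics/last_{n}.png",s["img"])
    g=cv2.Canny(cv2.GaussianBlur(s["img"],(3,3),0),40,100); Ds.append((s,cv2.distanceTransform(255-g,cv2.DIST_L2,5)))
def world(v,L): return np.asarray(L)@R.from_euler("xyz",[v[4],v[5],v[2]],degrees=True).as_matrix().T+[v[0],v[1],v[3]]
def seg(a,b,n=40): return np.linspace(a,b,n)
# scene sees underside edges facing camera: +x side and +y side, and vertical corner there
S=np.vstack([seg([55,-65,0],[55,65,0]),seg([55,65,0],[-55,65,0])])
T=np.vstack([seg([55,-65,24],[55,65,24]),seg([-55,-65,24],[-55,65,24]),seg([55,65,24],[-55,65,24]),seg([55,-65,24],[-55,-65,24])])
def f(v):
    out=[]
    for (s,D),L in zip(Ds,(S,T)):
        u=proj(s,world(v,L)); out.append(np.minimum(mc(D,[u[:,1],u[:,0]],order=1,mode="nearest"),5))
    reg=(v-v0)/[4,4,3,4,3,3]
    return np.r_[np.concatenate(out),reg]
v0=np.array([st["tool_pos"][0],st["tool_pos"][1],st["tcp_rot"][2]%180-(180 if st["tcp_rot"][2]%180>90 else 0),z0,0,0])
q=least_squares(f,v0,loss="soft_l1",diff_step=1e-3); print("v0",v0.round(1),"fit",q.x.round(1),np.abs(f(v0)).mean(),np.abs(f(q.x)).mean())
E
python3 m.py
```

```text
[555.61072621  22.53432356 302.14104816] [ 1.79973952e+02 -2.41444376e-02  1.78374799e+02] [ -3.   -0.2  88.2   0.   92.  -91.4] 8.937771778773127 78.24664235115051 [-0.49233441  0.79578794 -4.87681153] [ 0.06885356 -0.03742693 -0.00662872]
v0 [555.6  22.5  -1.6 199.8   0.    0. ] fit [551.2  22.5  -2.3 197.4   1.1   2. ] 1.002916624464333 0.8708217783720428
```

The carrier is held and balanced, with a wrist moment under 0.1 N m. I'm lowering it to 20 mm above the pad.

Emit:
step_arm:
  targets:
    - [[0, 0, -6, 0, 0, 0], [0, 0, -18, 0, 0, 0], [0, 0, -33, 0, 0, 0], [0, 0, -50, 0, 0, 0], [0, 0, -66, 0, 0, 0], [0, 0, -80, 0, 0, 0], [0, 0, -91, 0, 0, 0], [0, 0, -100, 0, 0, 0], [0, 0, -106, 0, 0, 0], [0, 0, -109, 0, 0, 0], [0, 0, -110, 0, 0, 0], [0, 0, -110, 0, 0, 0]]

```text
time: 16.03
tool_pos: [556.1, 21.8, 192.6]
tcp_rot: [180.0, 0.0, 178.4]
ft_force: [0.6, -0.1, -5.0]
finger_gap: 9.2
grip_force: 78.3
```

```bash
cat >> m.py <<'E'
# 1-D profiles: mean edge distance against shift, per view
for name,(s,D),L in (("scene",Ds[0],S),("top",Ds[1],T)):
    for i,lab,rg in ((0,"x",range(-8,9,2)),(1,"y",range(-8,9,2)),(3,"z",range(-8,9,2)),(2,"yaw",range(-4,5)),(4,"roll",range(-4,5)),(5,"pitch",range(-4,5))):
        row=[]
        for d in rg:
            v=v0.copy(); v[i]+=d; u=proj(s,world(v,L)); row.append(round(float(np.minimum(mc(D,[u[:,1],u[:,0]],order=1,mode="nearest"),4).mean()),2))
        print(name,lab,list(rg)[0],row)
# pad corners check
E
python3 m.py
```

```text
[556.09116081  21.8424978  192.62546017] [1.79999143e+02 3.26688831e-02 1.78351794e+02] [ -3.    2.8  96.6   0.   80.5 -91.4] 9.195525653818063 78.269122838974 [ 0.61738206 -0.05210579 -5.03503791] [-0.00638236  0.02768476  0.02505626]
v0 [556.1  21.8  -1.6  90.3   0.    0. ] fit [ 5.477e+02  2.170e+01 -1.400e+00  6.740e+01 -3.000e-01 -1.240e+01] 1.5820828623903114 0.6900457215698725
scene x -8 [2.2, 1.91, 1.62, 1.33, 1.11, 1.27, 1.52, 1.58, 1.46]
scene y -8 [1.38, 1.46, 1.39, 1.22, 1.11, 1.15, 1.17, 1.05, 0.83]
scene z -8 [1.61, 1.69, 1.55, 1.26, 1.11, 1.36, 1.7, 2.05, 2.39]
scene yaw -4 [1.36, 1.26, 1.19, 1.12, 1.11, 1.13, 1.25, 1.39, 1.51]
scene roll -4 [1.38, 1.27, 1.18, 1.11, 1.11, 1.16, 1.26, 1.37, 1.49]
scene pitch -4 [1.66, 1.5, 1.34, 1.19, 1.11, 1.12, 1.23, 1.36, 1.47]
top x -8 [1.24, 1.31, 1.45, 1.58, 1.67, 1.7, 1.66, 1.61, 1.6]
top y -8 [1.73, 1.88, 1.81, 1.7, 1.67, 1.86, 1.98, 1.9, 1.7]
top z -8 [1.63, 1.64, 1.65, 1.66, 1.67, 1.68, 1.69, 1.7, 1.71]
top yaw -4 [1.74, 1.72, 1.69, 1.66, 1.67, 1.7, 1.71, 1.69, 1.7]
top roll -4 [1.83, 1.78, 1.73, 1.7, 1.67, 1.65, 1.64, 1.65, 1.67]
top pitch -4 [1.61, 1.62, 1.64, 1.66, 1.67, 1.69, 1.69, 1.69, 1.69]
```

Scene-edge residuals are lowest at the predicted x, height, yaw and tilt. The view does not constrain y, but the pinch fixes it. Everything is steady, so I'm settling briefly and handing in.

Emit:
step_arm:
  targets:
    - [[0, 0, 0, 0, 0, 0], [0, 0, 0, 0, 0, 0], [0, 0, 0, 0, 0, 0], [0, 0, 0, 0, 0, 0]]

```text
time: 16.47
tool_pos: [556.0, 21.8, 192.5]
tcp_rot: [-180.0, 0.0, 178.4]
ft_force: [0.3, 0.2, -3.6]
finger_gap: 9.2
grip_force: 78.3
```

```bash
python3 -c "
from h import *
print(r.sense()['tool_pos'],r.sense()['ft_force']); print(r.hand_in())"
```

```text
[555.97566229  21.8186127  192.54395134] [ 0.33079049  0.16991195 -3.6286477 ]
the job is handed in; nothing more can be done
None
```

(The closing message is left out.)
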